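# Put the loaf pan on the warmer and set its heat

### The job

Get the bread warming: lift the long lidded loaf pan by its handle and set it gently down on both raised bars on top of the warmer, lying lengthwise along them and centred. Then turn the big dial on the warmer's sloping front panel until its white pointer line points at the small metal clip on the rim of the scale. Leave the clip, the pot and the two jars where they are.

Things in the scene. Friction and masses are not known exactly. Their poses are not given: they have to be found in the camera images.
- warmer: fixed table-top steel food warmer, 260 deep (x) x 260 wide (y) x 140 mm high; origin at the centre of its underside, x towards its back. Front: panel sloping 35 deg from level, facing up and to its -x (roughly to the robot's right), its face centred 77 mm before the origin at height 72.5 mm. Behind it a deck at height 110 mm (x = -24 to +130 mm) with two raised bars.
- rack (a point): point midway between the two raised bars, level with their tops (140 mm over the table, 30 mm over the deck, 56 mm behind the warmer's origin); axes as the warmer's. The bars run along its y, 210 mm long, 10 mm wide, centred at x = -25 and +25 mm of this point.
- pan: loose covered aluminium loaf pan, 0.4 to 0.75 kg: underside 168 (x) x 82 mm (y), rim 186 x 98 mm at height 47 to 51 mm, lid top at 59 mm. Above the lid a black straight handle bar along x, 110 long, 14 wide, 14 mm high, centred 87 mm over the underside, 21 mm free under it, posts at x = +-47 mm. Origin: centre of the underside.
- dial (a joint): angle of the dial in rad; 0 when its pointer points straight up the slope, growing clockwise as seen by someone looking at the panel; range -2.6 to 2.6. Stays where it is left; about 0.05 N m to turn.
- dial_grip (a point): on the dial's axis, 24 mm off the panel face, where to grip; turns with the dial: x towards the pointer end, z out of the panel (35 deg from vertical). Black dial: skirt of radius 34 mm up to 8 mm off the panel; on it a grip bar along x, 64 long, 16 wide, from 8 to 34 mm off the panel, with a white line on the pointer half, to 42 mm.
- mark (a point): the set mark: small dark metal clip, 10 mm wide, at the rim of the white scale (radius 60 mm) around the dial; this point lies 50 mm from the dial's axis, 6 mm off the panel. The clip spans 46 to 65 mm from the axis and stands 9 mm off the panel; stiff, must stay.
- pot: bystander: round steel pot with lid, radius 61, 119 mm high with its knob; origin at the centre of its underside
- spice1: bystander: white jar with green cap, radius 28, 120 mm high; origin at the underside
- spice2: bystander: white jar with green cap, radius 28, 120 mm high; origin at the underside

How it is judged:
By the outcome, as a careful person would: the job done as asked, in the order asked, and still so for the second after the job is handed in, with the robot touching nothing.
It also fails if it takes over 69 s, if anything falls off the work surface, if the arm or the gripper's body presses on something with over 40 N, if the wrist force passes 120 N, or if a joint passes its speed limit or range.

### The arm

A 7-joint arm with a two-finger parallel gripper is mounted at the origin on the work surface. World frame = base frame: x ahead of the robot, y to its left, z up, the work surface at z = 0. Lengths are in m, angles in rad, forces in N, time in s.
With the tool pointing down it reaches from about 0.425 to 0.925 m from the base axis. Payload 6.8 kg.
Tool frame: the origin (TCP) lies midway between the tips of the shut fingers; the grasp point (between the pads) lies 19 mm behind it; z points along the fingers, y is the direction in which the jaws open and shut (so a half turn about z gives the same grasp; the last joint's range is limited). The gripper opens to 85 mm and grips with 20 to 120 N. Pads are 22 mm wide; open, the fingers measure 114 mm over their backs; the gripper's body (76 mm by 85 mm) begins 54 mm behind the grasp point. The pads swing forward as they close: fully open they stand 13 mm farther back than shut.
Start: joints at [-1.368, 0.477, 0.022, 1.555, -0.011, 1.109, -0.083], TCP at [0.206, 0.643, 0.231] pointing down, gripper open.
Joint ranges: [-2.96, 2.96], [-0.34, 2.1], [-1.41, 1.46], [0.24, 2.44], [-1.37, 4.51], [0.17, 1.92], [-2.96, 2.96]. Speed limits (rad/s): [2.39, 2.39, 3.14, 3.14, 3.14, 3.14, 3.14].

### API

Orientations are given as a unit quaternion [w, x, y, z].
In Python, from station import readout, eyes, ticket gives the robot as it stands. The module is installed in compiled form; this text tells all that it offers.
- The arm moves only by the shell command python3 -m crank 'ROWS' [FORCE]. ROWS is JSON, a list of rows, each an object of numbers: "jaw": the opening in per cent of the stroke, from 0 (shut) to 100 (fully open); "x", "y", "z": the shift along the tool's x, y, z in mm; "ax", "ay", "az": the turn, a rotation vector about the tool's x, y, z in degrees. In form: [{"jaw": .., "x": .., "y": .., "z": .., "ax": .., "ay": .., "az": ..}, ...]. A call has 1 to 12 rows; each row shifts and turns the commanded pose from where the row before left it, along the tool's axes as they then stand; what a row does not reach is not made up. A row lasts 1/8 s, in which the tool goes at most 62.5 mm and 10.7 degrees, less where a joint would pass 70% of its speed; a pose out of reach is approached as far as the arm can. A call with a gripper value outside its range is refused whole. The fingers move at their own pace and stop on an object; FORCE is the grip in N (left out, the last holds). Time passes only in rows, so rows that do not move let the fingers close. It gives the time, the measured TCP pose, the force and the opening at its end, in the units of the state.
- readout.get_obs(): the state, without advancing time (a new reading comes with each control period).
- eyes.read_camera(name): name is "scene" or "side" or "wrist"; returns (picture, depth): 384x512x3 uint8, red, green, blue; 384x512 float32, m along the optical axis (not along the pixel's ray), 0 where there is no reading.
- eyes.calibration(name): a dict with "fx", "fy", "cx", "cy" (pixels), "R" (3x3) and "t" (3): a world point X has camera coordinates R X + t. Camera axes: x right, y down, z forward; pixel columns grow to the right and rows downward; lengths in m; the calibration is good to about 2 mm. The wrist camera is an equidistant fisheye: a pixel r from the principal point sees the ray r / f radians off the axis. A picture is of the moment at which its call begins: read the wrist's pose just before it. calibration takes no time and is no camera call; for the wrist camera it gives the pose at the moment of the call.
- ticket.hand_in(): hands the job in, once; it reports no verdict.
The state is a dict: "t": time; "q": joint angles; "joint_vel": joint speeds; "joint_torque": joint torques, N m; "eef_pos": TCP position; "tool_rot": TCP orientation; "contact_force": force on the tool from outside, world axes, zero at the start; "torque": the same for the moment, N m; "gripper_width": opening from 0.0 (shut) to 1.0 (fully open).
Only numpy, scipy, OpenCV 4.12 (cv2) and the standard library are available. Lean on these libraries where they do the work, as an engineer would, in place of code of your own. Each camera call takes 0.05 s, during which the arm holds its last target. There are 200 camera calls.

## Working session

There is one attempt and no reset: what is moved stays moved. The work goes in short steps, Python scripts to look and compute and a shell command to move; the robot and the scene stay as the last step left them, time stands still between calls to the robot, and variables do not carry over. Pictures are saved under pics/ and viewed, about 8 in all and at most 12, crops included, and the job is handed in when it is done.

```bash
mkdir -p pics; cat > h.py <<'E'
import numpy as np, cv2
from station import readout, eyes, ticket
def snap(n,tag):
    im,d=eyes.read_camera(n); c=eyes.calibration(n)
    cv2.imwrite(f'pics/{tag}.png',im[:,:,::-1]); np.savez(f'pics/{tag}.npz',im=im,d=d,**{k:np.array(v) for k,v in c.items()})
    return im,d,c
def load(tag): 
    return np.load(f'pics/{tag}.npz')
def cloud(z):
    d=z['d'];v,u=np.mgrid[:384,:512]
    P=np.stack([(u-z['cx'])/z['fx']*d,(v-z['cy'])/z['fy']*d,d],-1)
    W=(P-z['t'])@z['R']; W[d==0]=np.nan
    return W
E
python3 - <<'E'
from h import *
for n in('scene','side'):
    snap(n,n+'0')
print(readout.get_obs())
a=cv2.imread('pics/scene0.png');b=cv2.imread('pics/side0.png')
for n in('scene','side'):
    z=load(n+'0');print(n,-z['R'].T@z['t'],z['fx'])
E
```

```text
{'t': 0.1, 'q': array([-1.36810987,  0.47774438,  0.02234581,  1.55636191, -0.01151708,
        1.10930706, -0.08305297]), 'joint_vel': array([-0.00056734, -0.00222379,  0.0004502 , -0.00237215, -0.00118762,
       -0.00023196,  0.00090306]), 'joint_torque': array([ 5.06706652e-03, -5.97758245e+01,  1.61395211e+00, -2.81952918e+01,
        1.27720454e-02,  5.00309252e-03,  3.10740425e-06]), 'eef_pos': array([0.20626219, 0.64214196, 0.230401  ]), 'tool_rot': array([-7.61581923e-05,  1.54740620e-01,  9.87954768e-01, -8.42902099e-04]), 'contact_force': array([-0.79126264, -0.10410238,  0.33045183]), 'torque': array([ 0.05027757, -0.00475977,  0.00242862]), 'gripper_width': 0.9968442978774994}
scene [1.20082844 0.38053769 1.26023038] 490.3181285917161
side [ 0.118705   -0.62242962  0.64188666] 349.93179354464957
```

View pics/scene0.png

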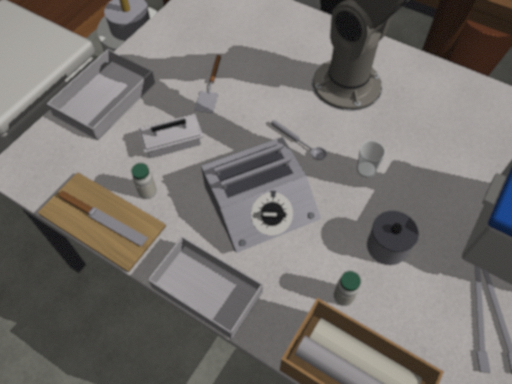

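View pics/side0.png

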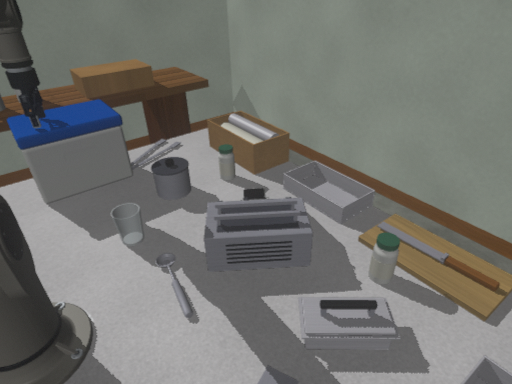

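The scene view shows the warmer around (262,195) with its dial at (270,213), the pan at (172,135), the jars at (143,180) and (347,287), and the pot at (392,238). The side view shows the pan at (347,320) and the warmer at (257,232). Next I'll enlarge crops and take the point clouds.

```bash
python3 - <<'E'
from h import *
z=load('scene0');W=cloud(z)
a=z['im'][95:265,120:340][:,:,::-1]
cv2.imwrite('pics/c0.png',cv2.resize(a,None,fx=3.5,fy=3.5,interpolation=cv2.INTER_CUBIC))
def p(u,v):return np.round(W[v,u],3)
for n,u,v in[('base',350,95),('dial',270,213),('pan',172,135),('jar1',141,170),('jar2',349,278),('pot',395,225)]:print(n,p(u,v))
# height-based fits
from scipy import ndimage
for tag in('scene0','side0'):
    Wc=cloud(load(tag)).reshape(-1,3)
    for nm,c,r,lo,hi in[('rack', W[165,258],.2,.133,.147),('handle',W[135,172],.12,.085,.1),('lid',W[135,172],.14,.052,.064),('rim',W[135,172],.14,.044,.064)]:
        s=Wc[(np.hypot(Wc[:,0]-c[0],Wc[:,1]-c[1])<r)&(Wc[:,2]>lo)&(Wc[:,2]<hi)]
        if len(s)>5:
            rc=cv2.minAreaRect((s[:,:2]*1000).astype(np.float32));print(tag,nm,len(s),np.round(rc[0]),np.round(rc[1]),round(rc[2],1),s[:,2].mean().round(4))
E
```

```text
base [0.061 0.038 0.024]
dial [0.635 0.069 0.108]
pan [ 0.537 -0.345  0.061]
jar1 [ 0.717 -0.305  0.123]
jar2 [0.695 0.332 0.124]
pot [0.494 0.368 0.115]
scene0 rack 679 [542. -48.] [ 66. 211.] 56.5 0.1404
scene0 handle 183 [ 526. -365.] [ 24. 109.] 51.8 0.0937
scene0 lid 1039 [ 527. -363.] [102. 185.] 51.5 0.0594
scene0 rim 1151 [ 527. -363.] [104. 186.] 51.3 0.0584
side0 rack 667 [540. -45.] [ 65. 208.] 55.9 0.1371
side0 handle 442 [ 523. -360.] [ 17. 108.] 51.5 0.0912
side0 lid 2598 [ 523. -360.] [ 88. 172.] 50.9 0.0574
side0 rim 3331 [ 524. -360.] [101. 186.] 51.1 0.0556
```

View pics/c0.png

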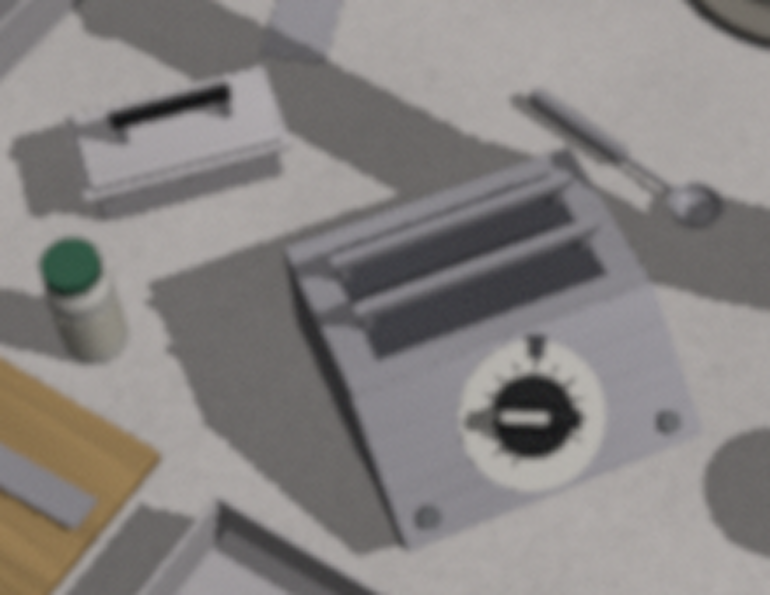

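```bash
python3 - <<'E'
from h import *
for tag in('scene0','side0'):
    z=load(tag)
    for X in([.206,.643,.231],[0,0,0],[.3,0,0],[0,.3,0],[.635,.069,.1]):
        c=z['R']@np.array(X)+z['t'];print(tag,X,(c[:2]/c[2]*z['fx']+[z['cx'],z['cy']]).round())
c=eyes.calibration('wrist');R=np.array(c['R']);print(-R.T@c['t'],R.round(3),c['fx'])
from scipy.spatial.transform import Rotation as Ro
o=readout.get_obs();q=o['tool_rot'];print(Ro.from_quat([*q[1:],q[0]]).as_matrix().round(3))
snap('wrist','w0')
# panel plane
W=cloud(load('scene0')).reshape(-1,3);x=np.array([-.552,-.834]);y=np.array([.834,-.552])
d=W[:,:2]-[.541,-.0465];xy=np.c_[d@x,d@y]
for lo,hi in[(-.19,-.17),(-.16,-.14),(-.11,-.1),(-.095,-.085),(-.07,-.05)]:
    s=(xy[:,0]>lo)&(xy[:,0]<hi)&(abs(xy[:,1])<.15)&(W[:,2]>.02);print(lo,W[s,2].mean().round(4),xy[s,1].min().round(3),xy[s,1].max().round(3),s.sum())
E
```

```text
scene0 [0.206, 0.643, 0.231] [554. 169.]
scene0 [0, 0, 0] [347.  84.]
scene0 [0.3, 0, 0] [305. 143.]
scene0 [0, 0.3, 0] [428. 120.]
scene0 [0.635, 0.069, 0.1] [270. 215.]
side0 [0.206, 0.643, 0.231] [ 42. 125.]
side0 [0, 0, 0] [ 31. 350.]
side0 [0.3, 0, 0] [169. 281.]
side0 [0, 0.3, 0] [ 11. 267.]
side0 [0.635, 0.069, 0.1] [259. 189.]
[0.12929237 0.66755283 0.37319477] [[ 0.306  0.952 -0.002]
 [ 0.904 -0.29   0.316]
 [ 0.3   -0.098 -0.949]] 297.3186396354542
[[-0.952  0.306 -0.   ]
 [ 0.306  0.952 -0.002]
 [-0.    -0.002 -1.   ]]
-0.19 0.043 -0.129 0.133 641
-0.16 0.0685 -0.127 0.133 881
-0.11 0.0935 -0.127 0.132 400
-0.095 0.1032 -0.128 0.133 399
-0.07 0.11 -0.127 0.132 617
```

```bash
python3 -m crank '[{"x":-43.5,"y":-28.2,"z":-1.7},{"x":-43.5,"y":-28.2,"z":-1.7},{"x":-43.5,"y":-28.2,"z":-1.7},{"x":-43.5,"y":-28.2,"z":-1.7},{"x":-43.5,"y":-28.2,"z":-1.7},{"x":-43.5,"y":-28.2,"z":-1.7},{"x":-43.5,"y":-28.2,"z":-1.7},{"x":-43.5,"y":-28.2,"z":-1.7},{"x":-43.5,"y":-28.2,"z":-1.7},{"x":-43.5,"y":-28.2,"z":-1.7},{"x":-43.5,"y":-28.2,"z":-1.7},{"x":-43.5,"y":-28.2,"z":-1.7}]'; python3 - <<'E'
from h import *
im,d,c=snap('wrist','w1');print(readout.get_obs()['eef_pos'])
cv2.imwrite('pics/w1b.png',cv2.resize(im[:,:,::-1],None,fx=1.55,fy=1.55,interpolation=cv2.INTER_CUBIC))
E
```

```text
[0.2063363  0.64232621 0.23070474]schema error: expected keys jaw, x, y, z, ax, ay, az
```

View pics/w1b.png

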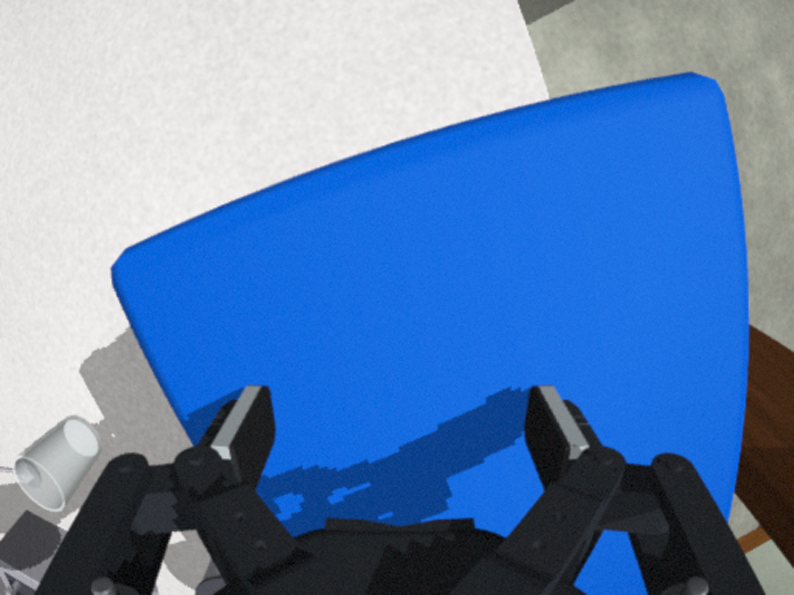

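The move was refused because every row needs all the keys. The picture shows the gripper over the blue cooler lid, so I'll lift a little first.

```bash
python3 -m crank '[{"jaw":100,"x":-20,"y":-13,"z":-40,"ax":0,"ay":0,"az":0},{"jaw":100,"x":-45,"y":-29.5,"z":0,"ax":0,"ay":0,"az":0},{"jaw":100,"x":-45,"y":-29.5,"z":0,"ax":0,"ay":0,"az":0},{"jaw":100,"x":-45,"y":-29.5,"z":0,"ax":0,"ay":0,"az":0},{"jaw":100,"x":-45,"y":-29.5,"z":0,"ax":0,"ay":0,"az":0},{"jaw":100,"x":-45,"y":-29.5,"z":0,"ax":0,"ay":0,"az":0},{"jaw":100,"x":-45,"y":-29.5,"z":0,"ax":0,"ay":0,"az":0},{"jaw":100,"x":-45,"y":-29.5,"z":0,"ax":0,"ay":0,"az":0},{"jaw":100,"x":-45,"y":-29.5,"z":0,"ax":0,"ay":0,"az":0},{"jaw":100,"x":-45,"y":-29.5,"z":0,"ax":0,"ay":0,"az":0},{"jaw":100,"x":-45,"y":-29.5,"z":0,"ax":0,"ay":0,"az":0},{"jaw":100,"x":-45,"y":-29.5,"z":20,"ax":0,"ay":0,"az":0}]'; python3 - <<'E'
from h import *
im,d,c=snap('wrist','w2');print(readout.get_obs()['eef_pos'])
cv2.imwrite('pics/w2b.png',cv2.resize(im[:,:,::-1],None,fx=1.55,fy=1.55,interpolation=cv2.INTER_CUBIC))
E
```

```text
t: 1.7
eef_pos: [0.5955, 0.1628, 0.2526]
tool_rot: [0.002, 0.155, 0.988, 0.001]
contact_force: [0.5, 1.6, 0.5]
gripper_width: 1.001
[0.59776779 0.15360765 0.24897094]
```

View pics/w2b.png

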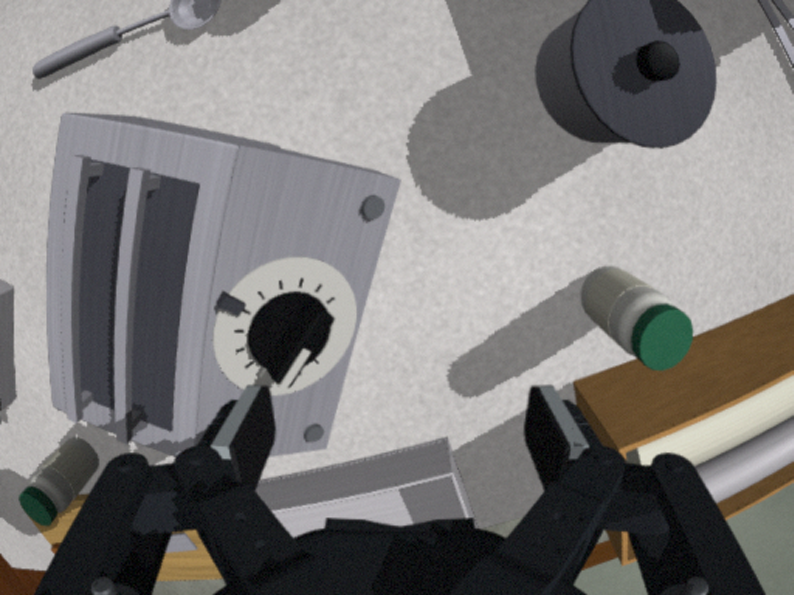

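The wrist view shows the clip at (230,302), the dial body around (290,335) and the white line running from (308,352) to (285,386). Next I'll compute the angles and refine the warmer pose.

```bash
cat >> h.py <<'E'
def rays(z,u,v):
    x=(np.asarray(u,float)-z['cx'])/z['fx'];y=(np.asarray(v,float)-z['cy'])/z['fy'];r=np.hypot(x,y)+1e-12
    c=np.stack([x/r*np.sin(r),y/r*np.sin(r),np.cos(r)],-1)
    return c
def wcloud(z):
    v,u=np.mgrid[:384,:512];c=rays(z,u,v);d=z['d'];P=c*(d/c[...,2])[...,None]
    W=(P-z['t'])@z['R'];W[(d==0)]=np.nan;return W
def rect(Wc,c,r,lo,hi):
    s=Wc[(np.hypot(Wc[:,0]-c[0],Wc[:,1]-c[1])<r)&(Wc[:,2]>lo)&(Wc[:,2]<hi)]
    rc=cv2.minAreaRect((s[:,:2]*1000).astype(np.float32));return len(s),np.round(rc[0],1),np.round(rc[1],1),round(rc[2],1),s[:,2].mean().round(4)
E
python3 - <<'E'
from h import *
z=load('w2');W=wcloud(z)
print('rack',rect(W.reshape(-1,3),(.541,-.0465),.15,.132,.148))
rk=np.array([.541,-.0465,.14])
for th in(56.0,):
  a=np.radians(th);x=np.array([-np.cos(a),-np.sin(a),0]);y=np.array([np.sin(a),-np.cos(a),0])
  s=np.radians(35);n=-np.sin(s)*x+np.array([0,0,np.cos(s)]);up=np.cos(s)*x+np.array([0,0,np.sin(s)]);rt=np.cross(up,n)
  F=rk-.133*x;F[2]=.0725
  cam=-z['R'].T@z['t']
  # plane check by depth
  D=W.reshape(-1,3)-F;uu=D@up;vv=D@rt;hh=D@n
  m=(abs(uu)<.085)&(abs(vv)<.12)&(np.hypot(uu,vv)>.07);print('panel h',np.nanmedian(hh[m]))
  m=(np.hypot(uu,vv)<.055)&(hh>.027)&(hh<.05)
  print('bar top',m.sum(),np.c_[uu,vv,hh][m].mean(0)); q=np.c_[uu,vv][m].astype(np.float32);rc=cv2.minAreaRect(q*1000);print(rc)
  b=np.array(z['im']).reshape(-1,3).astype(float).mean(1)
  mw=m&(b>150);print('white',mw.sum(),np.c_[uu,vv,hh][mw].mean(0) if mw.any() else'')
  for nm,(u,v),h in[('lineA',(308,352),.034),('lineB',(285,386),.034),('clip',(230,302),.009),('scaleL',(214,330),.0),('scaleR',(357,322),0.),('scaleT',(298,258),0),('lineA',(308,352),.042),('lineB',(285,386),.042)]:
    r=z['R'].T@rays(z,u/1.55,v/1.55);k=((F+h*n-cam)@n)/(r@n);p=cam+k*r-F
    print(nm,h,'up',round(p@up*1000,1),'rt',round(p@rt*1000,1),'ang',np.degrees(np.arctan2(p@rt,p@up)).round(1),'depthpt',W[int(v/1.55),int(u/1.55)].round(4), ((W[int(v/1.55),int(u/1.55)]-F)@n).round(4))
a=z['im'][150:270,120:250][:,:,::-1]
cv2.imwrite('pics/c2.png',cv2.resize(a,None,fx=5,fy=5,interpolation=cv2.INTER_CUBIC))
E
```

```text
rack (3493, array([543. , -53.4]), array([ 62.2, 210.9]), 55.5, np.float64(0.1372))
panel h 0.22212188844195377
bar top 584 [ 0.00373265 -0.00629372  0.02874945]
((3.7203240394592285, -7.276371002197266), (16.52741241455078, 63.764556884765625), 24.906957626342773)
white 142 [ 0.00881168 -0.02065219  0.02963141]
lineA 0.034 up 2.8 rt -4.2 ang -56.6 depthpt [0.6297 0.0734 0.0977] 0.0298
lineB 0.034 up 15.5 rt -31.9 ang -64.1 depthpt [0.6474 0.0484 0.1045] 0.0292
clip 0.009 up 56.8 rt 21.4 ang 20.7 depthpt [0.5745 0.0388 0.1071] 0.0034
scaleL 0.0 up 62.8 rt -4.4 ang -4.0 depthpt [0.5899 0.0176 0.1061] -0.0026
scaleR 0.0 up -55.6 rt 2.8 ang 177.2 depthpt [0.6395 0.1017 0.0345] -0.0053
scaleT 0 up 8.8 rt 53.1 ang 80.6 depthpt [0.5672 0.0865 0.0745] -0.003
lineA 0.042 up 7.3 rt 0.5 ang 3.8 depthpt [0.6297 0.0734 0.0977] 0.0298
lineB 0.042 up 19.7 rt -26.3 ang -53.3 depthpt [0.6474 0.0484 0.1045] 0.0292
```

View pics/c2.png

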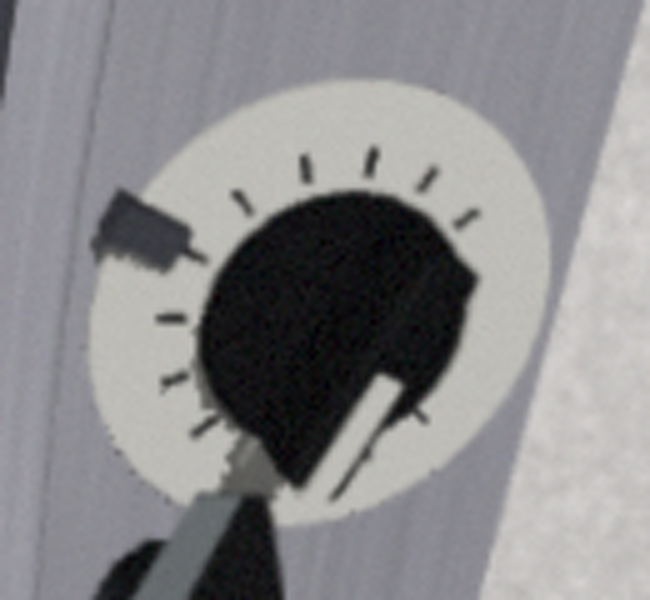

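The arm was still settling during that picture, which explains the shift of about 7 mm. I'll retake it at rest with the calibration read first.

```bash
sed -i "s/im,d=eyes.read_camera(n); c=eyes.calibration(n)/c=eyes.calibration(n); im,d=eyes.read_camera(n)/" h.py
cat >> h.py <<'E'
def panel(rk,th):
    a=np.radians(th);x=np.array([-np.cos(a),-np.sin(a),0]);y=np.array([np.sin(a),-np.cos(a),0])
    s=np.radians(35);n=-np.sin(s)*x+np.array([0,0,np.cos(s)]);up=np.cos(s)*x+np.array([0,0,np.sin(s)])
    F=np.array([*rk,.14])-.133*x;F[2]=.0725
    return F,up,np.cross(up,n),n,x,y
def fit(W,im,F,up,rt,n):
    D=W.reshape(-1,3)-F;uu=D@up;vv=D@rt;hh=D@n;b=im.reshape(-1,3).astype(float).mean(1)
    rr=np.hypot(uu,vv)
    m=(abs(uu)<.085)&(abs(vv)<.12)&(rr>.07)&(abs(hh)<.01);print('panel h',np.median(hh[m]))
    m=(abs(hh)<.008)&(rr<.08)&(b>165);el=cv2.minEnclosingCircle((np.c_[uu,vv][m]*1000).astype(np.float32));print('scale circ',el)
    m=(rr<.05)&(hh>.026)&(hh<.05);rc=cv2.minAreaRect((np.c_[uu,vv][m]*1000).astype(np.float32));print('bar',m.sum(),rc)
    mw=m&(b>130);print('white',mw.sum(),np.c_[uu,vv,hh][mw].mean(0)*1000)
    m=(rr>.042)&(rr<.075)&(hh>.005)&(hh<.013)&(b<110);print('clip',m.sum(),np.c_[uu,vv,hh][m].mean(0)*1000)
E
python3 - <<'E'
from h import *
o=readout.get_obs();print(o['eef_pos'],o['tool_rot'],abs(o['joint_vel']).max())
snap('wrist','w3');o=readout.get_obs();print(o['eef_pos'])
z=load('w3');W=wcloud(z);r=rect(W.reshape(-1,3),(.541,-.0465),.15,.132,.148);print(r)
fit(W,z['im'],*panel((.5415,-.0475),56)[:4])
z=load('scene0');fit(cloud(z),z['im'],*panel((.5415,-.0475),56)[:4])
E
```

```text
[0.59776779 0.15360765 0.24897094] [ 0.00108457  0.15915813  0.98724898 -0.00263742] 0.14964778396609688
[0.59562466 0.15595747 0.24931388]
(3981, array([542.6, -43.7]), array([ 62.1, 210.9]), 56.0, np.float64(0.1388))
panel h 0.0018220894611658735
scale circ ((-8.663263320922852, 4.222983360290527), 66.22181701660156)
bar 908 ((-1.842071533203125, 0.6933860778808594), (16.708938598632812, 65.11602783203125), 23.908185958862305)
white 165 [  3.32870135 -12.69432039  37.23404796]
clip 176 [46.73328758 24.31815653  9.14843228]
panel h 0.0006465857489621301
scale circ ((-0.6216694116592407, 1.9665379524230957), 59.578651428222656)
bar 137 ((1.9597797393798828, -1.9746074676513672), (13.873557090759277, 62.66405487060547), 20.839326858520508)
white 32 [  5.12339598 -13.02283155  35.22006912]
clip 24 [44.95931473  9.55452975  7.95706206]
```

```bash
python3 -m crank '[{"jaw":100,"x":-9.2,"y":-51.5,"z":-5,"ax":0,"ay":0,"az":0},{"jaw":100,"x":-9.2,"y":-51.5,"z":-5,"ax":0,"ay":0,"az":0},{"jaw":100,"x":-9.2,"y":-51.5,"z":0,"ax":0,"ay":0,"az":0},{"jaw":100,"x":-9.2,"y":-51.5,"z":0,"ax":0,"ay":0,"az":0},{"jaw":100,"x":-9.2,"y":-51.5,"z":0,"ax":0,"ay":0,"az":0},{"jaw":100,"x":-9.2,"y":-51.5,"z":0,"ax":0,"ay":0,"az":0},{"jaw":100,"x":-9.2,"y":-51.5,"z":0,"ax":0,"ay":0,"az":0},{"jaw":100,"x":-9.2,"y":-51.5,"z":0,"ax":0,"ay":0,"az":0},{"jaw":100,"x":-9.2,"y":-51.5,"z":5,"ax":0,"ay":0,"az":0},{"jaw":100,"x":-9.2,"y":-51.5,"z":5,"ax":0,"ay":0,"az":0},{"jaw":100,"x":0,"y":0,"z":0,"ax":0,"ay":0,"az":10.5},{"jaw":100,"x":0,"y":0,"z":0,"ax":0,"ay":0,"az":10.5}]'; python3 -m crank '[{"jaw":100,"x":0,"y":0,"z":0,"ax":0,"ay":0,"az":0},{"jaw":100,"x":0,"y":0,"z":0,"ax":0,"ay":0,"az":0},{"jaw":100,"x":0,"y":0,"z":0,"ax":0,"ay":0,"az":0},{"jaw":100,"x":0,"y":0,"z":0,"ax":0,"ay":0,"az":0}]'; cat >> h.py <<'E'
from scipy.spatial.transform import Rotation as Ro
def tool():
    o=readout.get_obs();q=o['tool_rot'];return o,Ro.from_quat([*q[1:],q[0]]).as_matrix()
E
python3 - <<'E'
from h import *
o,R=tool();p=o['eef_pos'];print(p,R.round(4),abs(o['joint_vel']).max(),o['q'].round(2))
snap('wrist','w4');z=load('w4');W=wcloud(z).reshape(-1,3);c=(.525,-.361)
for lo,hi in((.084,.104),(.052,.066)):print(rect(W,c,.14,lo,hi))
r=rect(W,c,.07,.085,.104)
d=np.array([*r[1]/1000,.068])-p;print('tool shift to handle',(R.T@d*1000).round(1),'tool y ang',np.degrees(np.arctan2(R[1,1],R[0,1])))
E
```

```text
t: 3.3
eef_pos: [0.5231, -0.3551, 0.2509]
tool_rot: [-0.0, 0.336, 0.942, 0.0]
contact_force: [0.4, 0.8, -0.2]
gripper_width: 1.001
t: 3.8
eef_pos: [0.5236, -0.3545, 0.2514]
tool_rot: [0.0, 0.332, 0.943, 0.0]
contact_force: [0.2, 0.6, 0.5]
gripper_width: 1.0
[ 0.52364468 -0.35452241  0.25136884] [[-7.799e-01  6.259e-01  2.000e-04]
 [ 6.259e-01  7.799e-01  1.000e-04]
 [-1.000e-04  2.000e-04 -1.000e+00]] 0.006627224142848127 [ 0.1   0.43  0.55  1.67 -0.24  1.11  1.61]
(1313, array([ 526.8, -359.5]), array([ 13.5, 109. ]), 50.8, np.float64(0.0938))
(9190, array([ 526.6, -359.5]), array([ 98.3, 184.9]), 51.0, np.float64(0.0589))
tool shift to handle [ -5.6  -1.9 183.4] tool y ang 51.25489714902939
```

```bash
python3 -m crank '[{"jaw":100,"x":-5.6,"y":-1.9,"z":40,"ax":0,"ay":0,"az":0},{"jaw":100,"x":0,"y":0,"z":50,"ax":0,"ay":0,"az":0},{"jaw":100,"x":0,"y":0,"z":45,"ax":0,"ay":0,"az":0},{"jaw":100,"x":0,"y":0,"z":30,"ax":0,"ay":0,"az":0},{"jaw":100,"x":0,"y":0,"z":18,"ax":0,"ay":0,"az":0},{"jaw":100,"x":0,"y":0,"z":0,"ax":0,"ay":0,"az":0},{"jaw":0,"x":0,"y":0,"z":0,"ax":0,"ay":0,"az":0},{"jaw":0,"x":0,"y":0,"z":0,"ax":0,"ay":0,"az":0},{"jaw":0,"x":0,"y":0,"z":0,"ax":0,"ay":0,"az":0},{"jaw":0,"x":0,"y":0,"z":0,"ax":0,"ay":0,"az":0},{"jaw":0,"x":0,"y":0,"z":0,"ax":0,"ay":0,"az":0},{"jaw":0,"x":0,"y":0,"z":0,"ax":0,"ay":0,"az":0}]' 80; python3 -m crank '[{"jaw":0,"x":0,"y":0,"z":-10,"ax":0,"ay":0,"az":0},{"jaw":0,"x":0,"y":0,"z":-20,"ax":0,"ay":0,"az":0},{"jaw":0,"x":0,"y":0,"z":0,"ax":0,"ay":0,"az":0},{"jaw":0,"x":0,"y":0,"z":0,"ax":0,"ay":0,"az":0}]'
```

```text
t: 5.35
eef_pos: [0.5267, -0.3601, 0.0688]
tool_rot: [0.0, 0.332, 0.943, -0.0]
contact_force: [-1.2, -0.9, 5.6]
gripper_width: 0.148
t: 5.85
eef_pos: [0.5268, -0.3593, 0.0983]
tool_rot: [-0.0, 0.332, 0.943, 0.0]
contact_force: [0.2, -0.3, -6.7]
gripper_width: 0.148
```

```bash
python3 -m crank '[{"jaw":0,"x":0,"y":0,"z":-40,"ax":0,"ay":0,"az":0},{"jaw":0,"x":0,"y":0,"z":-45,"ax":0,"ay":0,"az":0},{"jaw":0,"x":0,"y":0,"z":-45,"ax":0,"ay":0,"az":0},{"jaw":0,"x":0,"y":0,"z":-42,"ax":0,"ay":0,"az":0},{"jaw":0,"x":0,"y":0,"z":0,"ax":0,"ay":0,"az":0},{"jaw":0,"x":0,"y":0,"z":0,"ax":0,"ay":0,"az":0},{"jaw":0,"x":0,"y":0,"z":0,"ax":0,"ay":0,"az":0},{"jaw":0,"x":0,"y":0,"z":0,"ax":0,"ay":0,"az":0}]'; python3 - <<'E'
from h import *
for t in('w4','w5'):
    if t=='w5':
        snap('wrist',t)
    W=wcloud(load(t)).reshape(-1,3);print(t,rect(W,(.542,-.0465),.135,.132,.148))
    W[:,:2][W[:,2]<.1]=9
o,R=tool();print(o['eef_pos'],R.round(4))
z=load('w5');cv2.imwrite('pics/w5b.png',z['im'][:,:,::-1])
E
```

```text
t: 6.85
eef_pos: [0.5262, -0.3592, 0.2687]
tool_rot: [-0.001, 0.332, 0.943, 0.0]
contact_force: [1.0, -0.3, -5.2]
gripper_width: 0.146
w4 (2327, array([567.6, -61.5]), array([ 63. , 148.7]), 55.9, np.float64(0.1381))
w5 (2447, array([568.9, -61.4]), array([ 64.8, 147.2]), 56.1, np.float64(0.1384))
[ 0.52636525 -0.35935996  0.26907815] [[-7.792e-01  6.268e-01 -1.900e-03]
 [ 6.268e-01  7.792e-01  8.000e-04]
 [ 1.900e-03 -6.000e-04 -1.000e+00]]
```

View pics/w5b.png

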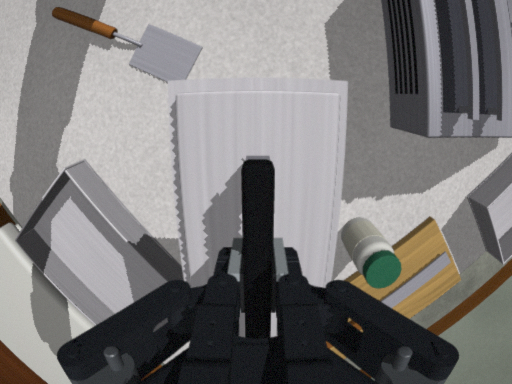

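The loaf pan is held level and square at the handle centre (258,250 in the image). Next I'll carry it over the rack.

```bash
python3 -m crank '[{"jaw":0,"x":9.2,"y":12.8,"z":0,"ax":0,"ay":0,"az":0},{"jaw":0,"x":18.5,"y":25.6,"z":0,"ax":0,"ay":0,"az":0},{"jaw":0,"x":22.1,"y":30.8,"z":0,"ax":0,"ay":0,"az":0},{"jaw":0,"x":22.1,"y":30.8,"z":0,"ax":0,"ay":0,"az":0},{"jaw":0,"x":22.1,"y":30.8,"z":0,"ax":0,"ay":0,"az":0},{"jaw":0,"x":22.1,"y":30.8,"z":0,"ax":0,"ay":0,"az":0},{"jaw":0,"x":22.1,"y":30.8,"z":0,"ax":0,"ay":0,"az":0},{"jaw":0,"x":18.5,"y":25.6,"z":0,"ax":0,"ay":0,"az":0},{"jaw":0,"x":18.5,"y":25.6,"z":0,"ax":0,"ay":0,"az":0},{"jaw":0,"x":9.2,"y":12.8,"z":0,"ax":0,"ay":0,"az":0},{"jaw":0,"x":0,"y":0,"z":0,"ax":0,"ay":0,"az":-2.5},{"jaw":0,"x":0,"y":0,"z":0,"ax":0,"ay":0,"az":-2.4}]'; python3 -m crank '[{"jaw":0,"x":0,"y":0,"z":20,"ax":0,"ay":0,"az":0},{"jaw":0,"x":0,"y":0,"z":20,"ax":0,"ay":0,"az":0},{"jaw":0,"x":0,"y":0,"z":0,"ax":0,"ay":0,"az":0},{"jaw":0,"x":0,"y":0,"z":0,"ax":0,"ay":0,"az":0},{"jaw":0,"x":0,"y":0,"z":0,"ax":0,"ay":0,"az":0}]'; python3 - <<'E'
from h import *
im,d,c=snap('scene','s6');snap('wrist','w6')
o,R=tool();print(o['eef_pos'],R.round(4),o['contact_force'],'ytool',np.degrees(np.arctan2(R[1,1],R[0,1])))
W=cloud(load('s6')).reshape(-1,3)
print('lid',rect(W,(.543,-.044),.12,.20,.24));
Ww=wcloud(load('w6')).reshape(-1,3)
print('w lid',rect(Ww,(.543,-.044),.12,.20,.235));
F,up,rt,n,x,y=panel((.543,-.044),56.1)
for nm,w in(('s',W),('w',Ww)):
    D=w-[.543,-.044,.11];a=D@x;b=D@y;m=(abs(a)<.09)&(abs(b)<.14)&(abs(D[:,2])<.01);print(nm,m.sum(),'deck a',a[m].min(),a[m].max(),'b',b[m].min(),b[m].max())
    m=(abs(a)<.09)&(abs(b)<.11)&(abs(D[:,2]-.03)<.006);print('bars',m.sum(),a[m].min(),a[m].max(),b[m].min(),b[m].max()) if m.any() else 0
E
```

```text
t: 8.4
eef_pos: [0.5435, -0.0443, 0.2703]
tool_rot: [0.0, 0.291, 0.957, -0.0]
contact_force: [-1.0, -0.5, -5.5]
gripper_width: 0.142
t: 9.02
eef_pos: [0.5444, -0.0444, 0.2313]
tool_rot: [0.001, 0.292, 0.957, 0.0]
contact_force: [0.4, 0.0, -5.9]
gripper_width: 0.143
[ 0.54421595 -0.04427884  0.23102284] [[-8.299e-01  5.579e-01  1.300e-03]
 [ 5.579e-01  8.299e-01  2.000e-04]
 [-9.000e-04  9.000e-04 -1.000e+00]] [-0.1415455  -0.38034626 -6.34794754] ytool 56.088306173345465
lid (1752, array([544.2, -48.2]), array([103.9, 187.2]), 56.2, np.float64(0.2214))
w lid (28588, array([537.4, -39.4]), array([ 98.9, 169.1]), 55.9, np.float64(0.2201))
s 2735 deck a -0.08995397731591853 0.07872284867205265 b -0.1294900239723179 0.13191129020748407
bars 267 -0.030003517475203748 0.03521842581108568 -0.10378079274051806 0.1064082183193584
w 7071 deck a -0.08999997138946951 0.07396107100449081 b -0.1304740524882519 0.11082641194718368
bars 277 -0.029988267845327092 0.02953427677771513 -0.10515740037098474 -0.09702577713334923
```

```bash
python3 -m crank '[{"jaw":0,"x":1.2,"y":0.3,"z":8,"ax":0,"ay":0,"az":0},{"jaw":0,"x":0,"y":0,"z":6,"ax":0,"ay":0,"az":0},{"jaw":0,"x":0,"y":0,"z":3,"ax":0,"ay":0,"az":0},{"jaw":0,"x":0,"y":0,"z":1.5,"ax":0,"ay":0,"az":0},{"jaw":0,"x":0,"y":0,"z":1.5,"ax":0,"ay":0,"az":0},{"jaw":0,"x":0,"y":0,"z":1,"ax":0,"ay":0,"az":0},{"jaw":0,"x":0,"y":0,"z":0,"ax":0,"ay":0,"az":0},{"jaw":0,"x":0,"y":0,"z":0,"ax":0,"ay":0,"az":0}]';python3 -m crank '[{"jaw":0,"x":0,"y":0,"z":0.5,"ax":0,"ay":0,"az":0},{"jaw":0,"x":0,"y":0,"z":0.5,"ax":0,"ay":0,"az":0},{"jaw":0,"x":0,"y":0,"z":0,"ax":0,"ay":0,"az":0}]'
```

```text
t: 10.12
eef_pos: [0.543, -0.0434, 0.2094]
tool_rot: [0.0, 0.292, 0.957, 0.0]
contact_force: [-0.4, 0.5, -5.7]
gripper_width: 0.146
t: 10.5
eef_pos: [0.543, -0.0434, 0.2088]
tool_rot: [0.0, 0.292, 0.957, 0.0]
contact_force: [-3.3, -0.1, 2.7]
gripper_width: 0.144
```

```bash
python3 -m crank '[{"jaw":100,"x":0,"y":0,"z":0,"ax":0,"ay":0,"az":0},{"jaw":100,"x":0,"y":0,"z":0,"ax":0,"ay":0,"az":0},{"jaw":100,"x":0,"y":0,"z":0,"ax":0,"ay":0,"az":0},{"jaw":100,"x":0,"y":0,"z":0,"ax":0,"ay":0,"az":0},{"jaw":100,"x":0,"y":0,"z":-5,"ax":0,"ay":0,"az":0},{"jaw":100,"x":0,"y":0,"z":-15,"ax":0,"ay":0,"az":0},{"jaw":100,"x":0,"y":0,"z":-30,"ax":0,"ay":0,"az":0},{"jaw":100,"x":0,"y":0,"z":-30,"ax":0,"ay":0,"az":0},{"jaw":100,"x":0,"y":0,"z":0,"ax":0,"ay":0,"az":0},{"jaw":100,"x":0,"y":0,"z":0,"ax":0,"ay":0,"az":0}]'; python3 - <<'E'
from h import *
o,R=tool();p=o['eef_pos'];print(p,o['q'].round(2))
F,up,rt,n,x,y=panel((.543,-.044),56.1)
t=F+.13*n;print('F',F,'target',t,'shift',(R.T@(t-p)*1000).round(1))
Rt=np.c_[rt,-up,-n];dR=R.T@Rt;print('rotvec',np.degrees(Ro.from_matrix(dR).as_rotvec()).round(2))
snap('scene','s7');W=cloud(load('s7')).reshape(-1,3);print('lid',rect(W,(.543,-.044),.12,.19,.215))
E
```

```text
t: 11.75
eef_pos: [0.5428, -0.0433, 0.2884]
tool_rot: [0.0, 0.292, 0.957, 0.0]
contact_force: [0.3, 0.8, -0.5]
gripper_width: 0.999
[ 0.54276209 -0.04326959  0.28839113] [-0.42  0.22  0.45  1.82 -0.1   1.12  1.05]
F [0.6171801  0.06639163 0.0725    ] target [0.65876833 0.12828145 0.17898977] shift [ -0.6 207.1 109.5]
rotvec [35.02 -0.   -0.  ]
lid (1702, array([543. , -46.5]), array([101.2, 186.8]), 55.9, np.float64(0.1992))
```

```bash
python3 -m crank '[{"jaw":100,"x":0,"y":30,"z":0,"ax":0,"ay":0,"az":0},{"jaw":100,"x":0,"y":45,"z":0,"ax":0,"ay":0,"az":0},{"jaw":100,"x":0,"y":45,"z":0,"ax":0,"ay":0,"az":0},{"jaw":100,"x":0,"y":45,"z":0,"ax":0,"ay":0,"az":0},{"jaw":100,"x":0,"y":42,"z":20,"ax":0,"ay":0,"az":0},{"jaw":100,"x":0,"y":0,"z":20,"ax":8.75,"ay":0,"az":0},{"jaw":100,"x":0,"y":0,"z":0,"ax":8.75,"ay":0,"az":0},{"jaw":100,"x":0,"y":0,"z":0,"ax":8.75,"ay":0,"az":0},{"jaw":100,"x":0,"y":0,"z":0,"ax":8.75,"ay":0,"az":0},{"jaw":100,"x":0,"y":0,"z":0,"ax":0,"ay":0,"az":8},{"jaw":100,"x":0,"y":0,"z":0,"ax":0,"ay":0,"az":8},{"jaw":100,"x":0,"y":0,"z":0,"ax":0,"ay":0,"az":8}]';python3 -m crank '[{"jaw":100,"x":0,"y":0,"z":0,"ax":0,"ay":0,"az":0},{"jaw":100,"x":0,"y":0,"z":0,"ax":0,"ay":0,"az":0},{"jaw":100,"x":0,"y":0,"z":0,"ax":0,"ay":0,"az":0},{"jaw":100,"x":0,"y":0,"z":0,"ax":0,"ay":0,"az":0}]'; python3 - <<'E'
from h import *
o,R=tool();p=o['eef_pos'];print(p,o['q'].round(2))
fr=panel((.543,-.044),56.1);F,up,rt,n,x,y=fr
im,d,c=snap('wrist','w8');z=load('w8');W=wcloud(z)
fit(W,z['im'],*fr[:4])
print('tool z vs -n',(R.T@-n).round(4),'tool x ang',np.degrees(np.arctan2(R[:,0]@rt,R[:,0]@up)))
print('shift to h=.1',(R.T@(F+.1*n-p)*1000).round(1))
cv2.imwrite('pics/w8b.png',cv2.resize(im[:,:,::-1],None,fx=1.5,fy=1.5,interpolation=cv2.INTER_CUBIC))
E
```

```text
t: 13.3
eef_pos: [0.6583, 0.1303, 0.2463]
tool_rot: [-0.026, 0.463, 0.834, -0.3]
contact_force: [0.0, 1.0, 0.3]
gripper_width: 0.997
t: 13.8
eef_pos: [0.6585, 0.1284, 0.2483]
tool_rot: [-0.026, 0.461, 0.835, -0.299]
contact_force: [0.2, 0.1, -0.3]
gripper_width: 1.001
[0.65845647 0.12844921 0.24831694] [-0.73  0.81  0.57  1.21  0.    1.67  0.35]
panel h -1.8987010911688673e-05
scale circ ((-5.6765360832214355, 8.026063919067383), 71.10283660888672)
bar 956 ((0.3138585090637207, -0.281646728515625), (16.128442764282227, 64.9537124633789), 22.319692611694336)
white 221 [  5.93858888 -13.53317966  35.11137118]
clip 153 [51.0487639  22.92257768  7.36038979]
tool z vs -n [-4.e-04 -2.e-04  1.e+00] tool x ang 113.96285959597392
shift to h=.1 [15.8 36.5 86.8]
```

View pics/w8b.png

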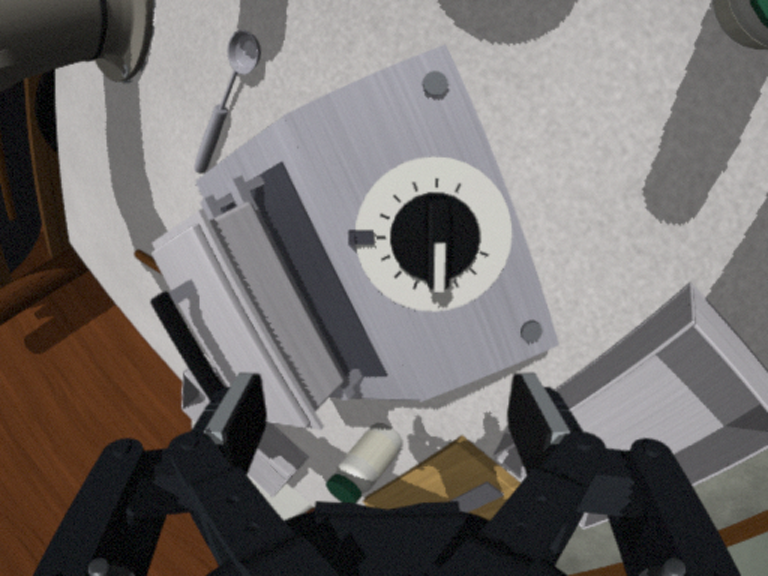

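The dial view shows the clip at (362,238), the scale circle centred near (434,234), and the white line from (439,243) to (439,290). I'll now work out the clip angle more exactly from rays.

```bash
python3 - <<'E'
from h import *
fr=panel((.543,-.044),56.1);F,up,rt,n,x,y=fr
z=load('w8');cam=-z['R'].T@z['t'];im=z['im'].astype(float)
def ray(us,vs,h):
    r=rays(z,us,vs)@z['R'];k=((F+h*n-cam)@n)/(r@n);p=cam+k[:,None]*r-F;return np.c_[p@up,p@rt]*1000
v,u=np.mgrid[:384,:512];v=v.ravel();u=u.ravel();b=im.mean(2).ravel()
P=ray(u,v,0.)
# scale disc: bright pixels
m=(np.hypot(*P.T)<70)&(b>165)&(im.max(2)-im.min(2)<40).ravel()
# keep largest component
mm=m.reshape(384,512).astype(np.uint8);k,l,s,_=cv2.connectedComponentsWithStats(mm);j=1+np.argmax(s[1:,4]);m=(l==j).ravel()
h=cv2.convexHull(P[m].astype(np.float32));print('scale circ',cv2.fitEllipse(h)); c=np.array(cv2.fitEllipse(h)[0])
Q=ray(u,v,.009)
m=(np.hypot(*Q.T)>44)&(np.hypot(*Q.T)<68)&(b<95)&(abs(np.degrees(np.arctan2(Q[:,1],Q[:,0]))-25)<15)
print('clip',m.sum(),Q[m].mean(0),np.degrees(np.arctan2(*Q[m].mean(0)[::-1])),cv2.minAreaRect(Q[m].astype(np.float32)))
for hh in(.034,.035):
    L=ray(u,v,hh);m=(np.hypot(*L.T)<45)&(b>140)&(np.hypot(*(L-[10,-20]).T)<30)&(abs(L[:,0]*.914+L[:,1]*.407)<7)
    mu=L[m].mean(0);w,V=np.linalg.eigh(np.cov((L[m]-mu).T));print('line',m.sum(),mu,np.degrees(np.arctan2(*mu[::-1])),np.degrees(np.arctan2(V[1,1],V[0,1])),cv2.minAreaRect(L[m].astype(np.float32)))
W=wcloud(z).reshape(-1,3)-F;A=np.c_[W@up,W@rt,W@n]*1000;m=(np.hypot(A[:,0],A[:,1])<45)&(A[:,2]>27)
q=A[m][:,:2];mu=q.mean(0);w,V=np.linalg.eigh(np.cov(q.T));print('bar pca',mu,np.degrees(np.arctan2(V[1,1],V[0,1])))
a=z['im'][85:225,215:355][:,:,::-1];cv2.imwrite('pics/c8.png',cv2.resize(a,None,fx=4,fy=4,interpolation=cv2.INTER_CUBIC))
E
```

```text
scale circ ((0.1890244483947754, -0.008661270141601562), (121.08602142333984, 121.16712951660156), 2.349257707595825)
clip 161 [50.65146325 22.70633064] 24.146015065162267 ((50.23305892944336, 21.105783462524414), (17.66773223876953, 14.656499862670898), 25.08603286743164)
line 252 [  8.09156761 -17.21893082] -64.83010009010222 117.32056715013776 ((8.865030288696289, -19.276567459106445), (12.893118858337402, 45.89345169067383), 22.125709533691406)
line 262 [  8.47657085 -17.81954717] -64.56005926347794 116.79527010436931 ((9.061198234558105, -19.449344635009766), (12.84920883178711, 46.79962921142578), 22.114093780517578)
bar pca [ 1.34893582 -5.42630773] -149.10206116968942
```

```bash
python3 -m crank '[{"jaw":100,"x":8,"y":18,"z":20,"ax":0,"ay":0,"az":0},{"jaw":100,"x":7.8,"y":18.5,"z":30,"ax":0,"ay":0,"az":0},{"jaw":100,"x":0,"y":0,"z":37,"ax":0,"ay":0,"az":0},{"jaw":100,"x":0,"y":0,"z":35,"ax":0,"ay":0,"az":0},{"jaw":100,"x":0,"y":0,"z":23,"ax":0,"ay":0,"az":0},{"jaw":100,"x":0,"y":0,"z":0,"ax":0,"ay":0,"az":0},{"jaw":100,"x":0,"y":0,"z":0,"ax":0,"ay":0,"az":0},{"jaw":100,"x":0,"y":0,"z":0,"ax":0,"ay":0,"az":0}]'; python3 - <<'E'
from h import *
o,R=tool();p=o['eef_pos'];F,up,rt,n,x,y=panel((.543,-.044),56.1)
print('shift to h=.011',(R.T@(F+.011*n-p)*1000).round(1),o['contact_force'],'tool x ang',np.degrees(np.arctan2(R[:,0]@rt,R[:,0]@up)),(R.T@-n).round(4))
E
```

```text
t: 14.85
eef_pos: [0.6315, 0.0871, 0.1074]
tool_rot: [-0.025, 0.462, 0.835, -0.299]
contact_force: [-0.2, 0.3, -0.6]
gripper_width: 1.0
shift to h=.011 [ 0.  -0.8 32. ] [-0.18127     0.2954252  -0.63638729] tool x ang 113.99205549218311 [ 4.0e-04 -2.2e-03  1.0e+00]
```

```bash
python3 -m crank '[{"jaw":100,"x":0,"y":-0.8,"z":15,"ax":0,"ay":0,"az":0},{"jaw":100,"x":0,"y":0,"z":12,"ax":0,"ay":0,"az":0},{"jaw":100,"x":0,"y":0,"z":5,"ax":0,"ay":0,"az":0},{"jaw":100,"x":0,"y":0,"z":0,"ax":0,"ay":0,"az":0},{"jaw":100,"x":0,"y":0,"z":0,"ax":0,"ay":0,"az":0},{"jaw":0,"x":0,"y":0,"z":0,"ax":0,"ay":0,"az":0},{"jaw":0,"x":0,"y":0,"z":0,"ax":0,"ay":0,"az":0},{"jaw":0,"x":0,"y":0,"z":0,"ax":0,"ay":0,"az":0},{"jaw":0,"x":0,"y":0,"z":0,"ax":0,"ay":0,"az":0},{"jaw":0,"x":0,"y":0,"z":0,"ax":0,"ay":0,"az":0},{"jaw":0,"x":0,"y":0,"z":0,"ax":0,"ay":0,"az":0}]' 30; python3 - <<'E'
from h import *
o,R=tool();p=o['eef_pos'];F,up,rt,n,x,y=panel((.543,-.044),56.1)
print('off',(R.T@(F+.011*n-p)*1000).round(1),o['contact_force'],o['torque'],'tool x ang',np.degrees(np.arctan2(R[:,0]@rt,R[:,0]@up)),o['gripper_width'])
E
```

```text
t: 16.23
eef_pos: [0.62, 0.0709, 0.0809]
tool_rot: [-0.026, 0.462, 0.835, -0.299]
contact_force: [1.6, 0.4, -0.3]
gripper_width: 0.181
off [ 0.   0.5 -1.1] [ 1.62532248  0.4237456  -0.31888866] [ 0.60814658 -0.60882019  0.0977856 ] tool x ang 114.00044027399233 0.18113453815567684
```

```bash
python3 -m crank '[{"jaw":0,"x":0,"y":0,"z":0,"ax":0,"ay":0,"az":4},{"jaw":0,"x":0,"y":0,"z":0,"ax":0,"ay":0,"az":7},{"jaw":0,"x":0,"y":0,"z":0,"ax":0,"ay":0,"az":7},{"jaw":0,"x":0,"y":0,"z":0,"ax":0,"ay":0,"az":7},{"jaw":0,"x":0,"y":0,"z":0,"ax":0,"ay":0,"az":7},{"jaw":0,"x":0,"y":0,"z":0,"ax":0,"ay":0,"az":7},{"jaw":0,"x":0,"y":0,"z":0,"ax":0,"ay":0,"az":7},{"jaw":0,"x":0,"y":0,"z":0,"ax":0,"ay":0,"az":0}]'; python3 -m crank '[{"jaw":0,"x":0,"y":0,"z":0,"ax":0,"ay":0,"az":7},{"jaw":0,"x":0,"y":0,"z":0,"ax":0,"ay":0,"az":7},{"jaw":0,"x":0,"y":0,"z":0,"ax":0,"ay":0,"az":7},{"jaw":0,"x":0,"y":0,"z":0,"ax":0,"ay":0,"az":7},{"jaw":0,"x":0,"y":0,"z":0,"ax":0,"ay":0,"az":7},{"jaw":0,"x":0,"y":0,"z":0,"ax":0,"ay":0,"az":5},{"jaw":0,"x":0,"y":0,"z":0,"ax":0,"ay":0,"az":4.5},{"jaw":0,"x":0,"y":0,"z":0,"ax":0,"ay":0,"az":0},{"jaw":0,"x":0,"y":0,"z":0,"ax":0,"ay":0,"az":0},{"jaw":0,"x":0,"y":0,"z":0,"ax":0,"ay":0,"az":0},{"jaw":0,"x":0,"y":0,"z":0,"ax":0,"ay":0,"az":0}]'; python3 - <<'E'
from h import *
o,R=tool();p=o['eef_pos'];F,up,rt,n,x,y=panel((.543,-.044),56.1)
print('off',(R.T@(F+.011*n-p)*1000).round(1),o['contact_force'],o['torque'],'tool x ang',np.degrees(np.arctan2(R[:,0]@rt,R[:,0]@up)),o['gripper_width'],o['q'].round(2))
E
```

```text
t: 17.23
eef_pos: [0.6201, 0.0709, 0.0809]
tool_rot: [0.093, 0.751, 0.588, -0.286]
contact_force: [2.1, 0.6, 0.4]
gripper_width: 0.182
t: 18.6
eef_pos: [0.6201, 0.0709, 0.0809]
tool_rot: [0.194, 0.918, 0.26, -0.229]
contact_force: [4.2, 0.3, -0.3]
gripper_width: 0.181
off [ 0.4 -0.1 -1. ] [ 4.15937645  0.28444518 -0.3038942 ] [ 0.77948709 -1.10418099  0.3873989 ] tool x ang -155.54938138141551 0.18108420192365093 [-0.91  1.07  0.96  1.5  -0.36  1.35 -0.96]
```

```bash
python3 -m crank '[{"jaw":100,"x":0,"y":0,"z":0,"ax":0,"ay":0,"az":0},{"jaw":100,"x":0,"y":0,"z":0,"ax":0,"ay":0,"az":0},{"jaw":100,"x":0,"y":0,"z":0,"ax":0,"ay":0,"az":0},{"jaw":100,"x":0,"y":0,"z":0,"ax":0,"ay":0,"az":0},{"jaw":100,"x":0,"y":0,"z":-10,"ax":0,"ay":0,"az":0},{"jaw":100,"x":0,"y":0,"z":-30,"ax":0,"ay":0,"az":0},{"jaw":100,"x":0,"y":0,"z":-40,"ax":0,"ay":0,"az":0},{"jaw":100,"x":0,"y":0,"z":-40,"ax":0,"ay":0,"az":0},{"jaw":100,"x":0,"y":0,"z":0,"ax":0,"ay":0,"az":0},{"jaw":100,"x":0,"y":0,"z":0,"ax":0,"ay":0,"az":0},{"jaw":100,"x":0,"y":0,"z":0,"ax":0,"ay":0,"az":0},{"jaw":100,"x":0,"y":0,"z":0,"ax":0,"ay":0,"az":0}]'; python3 - <<'E'
from h import *
fr=panel((.543,-.044),56.1);F,up,rt,n,x,y=fr
im,d,c=snap('wrist','w9');z=load('w9');W=wcloud(z);fit(W,z['im'],*fr[:4])
a=cv2.resize(im[:,:,::-1],None,fx=1.5,fy=1.5,interpolation=cv2.INTER_CUBIC);cv2.imwrite('pics/w9b.png',a)
im,d,c=snap('scene','s9');W=cloud(load('s9')).reshape(-1,3);print('lid',rect(W,(.543,-.044),.12,.19,.215),'handle',rect(W,(.543,-.044),.12,.225,.245))
snap('side','d9');W=cloud(load('d9')).reshape(-1,3);print('side lid',rect(W,(.543,-.044),.12,.19,.215))
E
```

```text
t: 20.1
eef_pos: [0.6575, 0.1274, 0.1785]
tool_rot: [0.194, 0.918, 0.259, -0.23]
contact_force: [0.6, -0.0, 0.3]
gripper_width: 1.002
panel h 8.23363459084823e-05
scale circ ((-3.7403974533081055, 11.201047897338867), 72.41603088378906)
bar 1383 ((0.1538238525390625, 0.165863037109375), (64.08857727050781, 16.01173973083496), 24.0609073638916)
white 291 [13.31879089  6.37771328 35.18341062]
clip 170 [51.29880833 22.56330841  7.30756421]
lid (1754, array([542.6, -47. ]), array([102.2, 186.9]), 55.6, np.float64(0.1994)) handle (254, array([543.8, -46.3]), array([ 17.4, 109.1]), 54.5, np.float64(0.2336))
side lid (1415, array([537.4, -46.3]), array([ 92. , 184.6]), 55.7, np.float64(0.197))
```

View pics/w9b.png

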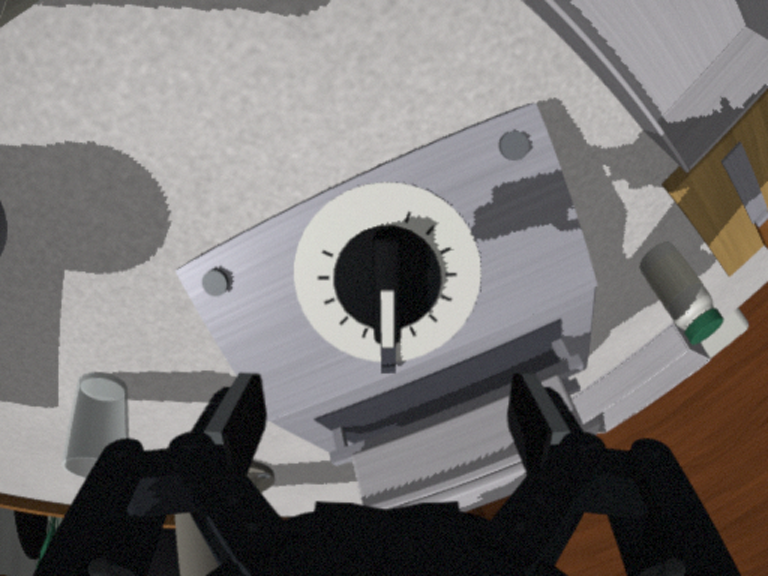

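View pics/d9.png

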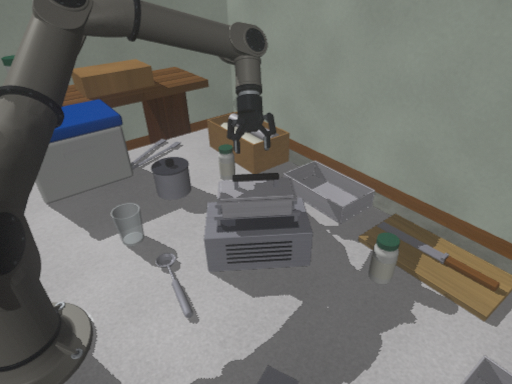

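```bash
python3 -c "
from h import *
print(abs(readout.get_obs()['joint_vel']).max()); print(ticket.hand_in())"
```

```text
0.0034144984333973247
the job is handed in; nothing more can be done
None
```

The loaf pan is on both raised bars of the warmer, lying lengthwise and centred, and the dial points at the clip. I handed the job in at about 20 s of the 69 s allowed, with the gripper open and well clear.

- **Pan:** I lifted it by its handle, turned it about 5° and lowered it until the wrist force showed contact, then released it. In the last scene-camera check the lid is level at 0.199 m, as expected with the pan on bars at 0.140 m. Its centre is within about 1.5 mm of the bars' midpoint and its direction within about 0.5° of theirs.
- **Dial:** I turned it from about -66° to 24.3° ± 0.3°. The clip measures 23.7° to 24.6° depending on the method, and in the last wrist picture the white line runs straight to it.
- **Clip, pot and jars:** they were not touched, and the last pictures show them in place.

**Disagreements:**
- The cameras differ from each other by 2 to 5 mm. The side camera puts the pan about 2.5 mm towards the warmer's back, but its view of the lid was partly cut off, so I relied on the scene and wrist cameras.
- The task says the panel faces roughly to the robot's right, but I measured it facing left (+y).
- One early picture was taken while the arm was still settling, so I retook it.
- My first move was refused because its rows left out some keys, so nothing moved.

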